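Hook the crown wheel tray forward from the deep parts shelf

TASK

Pick up the tray hook, drop its claw behind the front lip of the tray that holds the two crown wheels and drag that tray forward until its front is flush with the shelf's front edge. Then unhook and set the hook back down on the bench. Keep the fingers off the tray, and leave the arbor tray where it is.

Things in the scene. Friction and masses are not known exactly. Their poses are not given: they have to be found in the camera images.
- hook_grip (a point): Centre of the tray hook's handle, loose on the bench right of the shelf: pale wooden block 70 long (x), 28 wide (y), 40 high, standing on its underside 20 below this point. A level steel rod, 8 thick, leaves its +x end 32 above the underside and ends in a downturned claw. x points to the claw, z up. 150 g, balanced within 20 of this point. Grip across the 28 mm width.
- hook_claw (a point): Tip of the hook's claw: middle of its lower edge, 120 ahead (+x) of the handle's centre and 17 below it (3 above the block's underside). The claw is an upright steel plate 28 wide (y), 4 thick (x), reaching 25 below the rod. Same axes as hook_grip.
- wheel_tray: Open aluminium tray, 90 deep (x), 78 wide, 30 high, walls and floor 4; about 280 g. Two brass crown wheels, 33 diameter, fixed side by side in its rear half; the front 40 inside is empty. Origin: centre of its underside; x points into the shelf, front lip at x = -45 (inner face -41). Stands square in one of three bays (it varies), front 60 to 90 behind the shelf's edge; slides freely.
- arbor_tray: Equal tray in another bay, holding one steel arbor lying across two small wooden rests. Same origin and axes. Leave it alone.
- parts_shelf: Fixed low open-topped wooden shelf, 290 wide (y), 230 deep (x), deck 25 above the bench. Partitions 8 thick, 36 above the deck, starting 8 behind the front edge, make three bays 86 wide at y = -94, 0, 94; the third holds a tin. Origin: middle of the front edge, at bench level; x points into the shelf. A tray with its front flush has its origin at x = 45, z = 25.
Mind the look-alikes: they are no part of the job. What is shaped like the wheel_tray but green or purple is not meant.

How it is judged (in metres and radians):
On the way, in this order (a step that is already met when the one before it is completed fails the run):
1. the claw is down inside the crown wheel tray, behind its front lip, with the tray still deep in the shelf (x of hook_claw in the frame of wheel_tray between -0.045 and 0.02 m and y of hook_claw in the frame of wheel_tray between -0.039 and 0.039 m and z of hook_claw in the frame of wheel_tray below 0.026 m and x of wheel_tray in the frame of parts_shelf above 0.08 m), for 0.1 s.
2. the tray's front has come flush with the shelf's front edge (within 15 mm) while the claw is still inside it (x of wheel_tray in the frame of parts_shelf between 0.03 and 0.06 m and x of hook_claw in the frame of wheel_tray between -0.045 and 0.02 m and z of hook_claw in the frame of wheel_tray below 0.03 m), for 0.1 s.
At the end, for the whole second after the job is handed in: The crown wheel tray stands level and still on the deck in its bay (tilt under 0.1 rad, square to the shelf within 10 degrees) with its front within 15 mm of the shelf's front edge, and the tray hook lies on the bench, its handle's centre less than 30 mm above it (x of wheel_tray in the frame of parts_shelf between 0.03 and 0.06 m and z of wheel_tray in the frame of parts_shelf between 0.02 and 0.03 m and angle between the x axis of wheel_tray and the x axis of parts_shelf, either way round below 0.17 rad and angle between wheel_tray's own z axis and vertical below 0.1 rad and linear speed of wheel_tray below 0.02 m/s and height (world z) of hook_grip between 0 and 0.03 m); the robot touches nothing.
It fails at once if the gripper's fingers touch the crown wheel tray (contact force between the fingers and wheel_tray above 0.5 N).
It fails at once if the arbor tray is shifted by more than 15 mm (distance of arbor_tray from where it was at the start of the episode above 0.015 m).
It also fails if it takes over 54 s, if anything falls off the work surface, if the arm or the gripper's body presses on something with over 40 N, if the wrist force passes 120 N, or if a joint passes its speed limit or range.

ROBOT

A 6-joint arm with a two-finger parallel gripper is mounted at the origin on the work surface. World frame = base frame: x ahead of the robot, y to its left, z up, the work surface at z = 0. Lengths are in mm, angles in rad, forces in N, time in s.
With the tool pointing down it reaches from about 325 to 900 mm from the base axis. Payload 6.1 kg.
Tool frame: the origin (TCP) lies on the mounting face of the last link; the fingertips stand 173 mm ahead of it and the grasp point (between the pads) lies 155 mm ahead of it; x points along the fingers, y is the direction in which the jaws open and shut, and the axes are right-handed (so a half turn about x gives the same grasp; the last joint's range is limited). The gripper opens to 85 mm and grips with 20 to 120 N. Pads are 22 mm wide; open, the fingers measure 114 mm over their backs; the gripper's body (76 mm by 85 mm) begins 54 mm behind the grasp point. The pads swing forward as they close: fully open they stand 13 mm farther back than shut.
Start: joints at [-1.298, 0.22, 1.526, -0, 1.395, -0.126], TCP at [242.688, -575.951, 404.7] pointing down, gripper open.
Joint ranges: [-2.98, 2.98], [-0.91, 2.08], [0.09, 2.57], [-1.24, 4.39], [0.2, 2.65], [-2.68, 2.68]. Speed limits (rad/s): [2.57, 2.57, 3.01, 3.14, 3.14, 3.14].

INTERFACE

Orientations are given as a unit quaternion [w, x, y, z].
In Python, from station import env gives the robot as it stands.
- The arm moves only by the shell command python3 -m pendant 'ROWS'. ROWS is JSON, a list of rows, each an object with "slide": the shift along the tool's x, y, z in m, a list of three; "delta_rot": the turn, a rotation vector about the tool's x, y, z in rad, a list of three; "grip": the closure in counts, from 0 (fully open) to 255 (shut). In form: [{"slide": [tx, ty, tz], "delta_rot": [wx, wy, wz], "grip": grip}, ...]. A call has 1 to 20 rows; each row shifts and turns the pose as measured when the row begins, along the tool's axes as they then stand; what a row does not reach is not made up. A row lasts 1/12 s, in which the tool goes at most 41.7 mm and 7.16 degrees, less where a joint would pass 70% of its speed; a pose out of reach is approached as far as the arm can. A call with a gripper value outside its range is refused whole. The fingers move at their own pace and stop on an object; the grip force is fixed at half the most. Time passes only in rows, so rows that do not move let the fingers close. It gives the time, the measured TCP pose, the force and the opening at its end, in the units of the state.
- env.sense(): the state, without advancing time (a new reading comes with each control period).
- env.get_image(name): name is "side" or "top" or "wrist"; returns the picture (420x560x3 uint8, red, green, blue); there is no depth.
- env.get_calibration(name): a dict with "fx", "fy", "cx", "cy" (pixels), "camera_from_world" (4x4, takes a point from world to camera coordinates). Camera axes: x right, y up, looking along -z (the intrinsics and any distortion apply to the point x, -y, -z); pixel columns grow to the right and rows downward; lengths in mm; the calibration is good to about 2 mm. A picture is of the moment at which its call begins: read the wrist's pose just before it. get_calibration takes no time and is no camera call; for the wrist camera it gives the pose at the moment of the call.
- env.close_job(): hands the job in, once; it reports no verdict.
The state is a dict: "t": time; "joints": joint angles; "joint_vel": joint speeds; "joint_efforts": joint torques, N m; "tool_pos": TCP position; "orientation": TCP orientation; "contact_force": force on the tool from outside, world axes, zero at the start; "ft_torque": the same for the moment, N m; "opening": opening from 0.0 (shut) to 1.0 (fully open).
Only numpy, scipy, OpenCV 4.12 (cv2) and the standard library are available. Lean on these libraries where they do the work, as an engineer would, in place of code of your own. Each camera call takes 0.05 s, during which the arm holds its last target.

## Working session

There is one attempt and no reset: what is moved stays moved. The work goes in short steps, Python scripts to look and compute and a shell command to move; the robot and the scene stay as the last step left them, time stands still between calls to the robot, and variables do not carry over. Pictures are saved under pics/ and viewed, and the job is handed in when it is done.

```bash
mkdir -p pics; ls
python3 - <<'E'
from station import env
import cv2
for n in ("top","side","wrist"):
    c=env.get_calibration(n); print(n,c)
    im=env.get_image(n); cv2.imwrite(f"pics/{n}0.png",im[:,:,::-1])
print(env.sense())
E
```

```text
pics
top {'fx': 398.6163724581651, 'fy': 398.6163724581651, 'cx': 275.88548087851206, 'cy': 214.14404598714452, 'camera_from_world': array([[-4.04205917e-03, -9.99577202e-01, -2.87937410e-02,
        -5.16739699e+01],
       [ 9.93881673e-01, -7.19388810e-03,  1.10215550e-01,
        -5.77512563e+02],
       [-1.10376090e-01, -2.81720737e-02,  9.93490540e-01,
        -7.60006425e+02],
       [ 0.00000000e+00,  0.00000000e+00,  0.00000000e+00,
         1.00000000e+00]])}
side {'fx': 438.7802471059436, 'fy': 438.7802471059436, 'cx': 279.1181811722165, 'cy': 210.70015548240403, 'camera_from_world': array([[ 9.79039499e-01, -2.03669368e-01, -6.69837607e-04,
        -5.47084083e+02],
       [ 1.03513636e-01,  4.94752709e-01,  8.62846848e-01,
        -9.31808280e+01],
       [-1.75404068e-01, -8.44830483e-01,  5.05465001e-01,
        -8.75731810e+02],
       [ 0.00000000e+00,  0.00000000e+00,  0.00000000e+00,
         1.00000000e+00]])}
wrist {'fx': 299.35896849738947, 'fy': 299.35896849738947, 'cx': 279.6776008407846, 'cy': 207.39998370692274, 'camera_from_world': array([[ 3.88840292e-01,
[... 297 characters left out ...]
  1.00000000e+00]])}
{'t': 0.15, 'joints': array([-1.29810274e+00,  2.21028761e-01,  1.52733410e+00,  1.52127607e-05,
        1.39469927e+00, -1.26088048e-01]), 'joint_vel': array([ 0.00020572, -0.00226783, -0.00231942,  0.00081785, -0.00158997,
        0.0009612 ]), 'joint_efforts': array([-2.26093052e-04, -4.97485900e+01, -3.89903998e+01, -4.07619727e-04,
        7.14433307e-03,  2.73516241e-05]), 'tool_pos': array([ 242.6354417 , -575.75998318,  403.86792633]), 'orientation': array([-0.13953874, -0.6930644 , -0.1405758 ,  0.69312994]), 'contact_force': array([ 0.19843228, -0.77268584,  0.3043803 ]), 'ft_torque': array([-0.0072246 , -0.0023594 , -0.01193851]), 'opening': 0.997101712840672}
```

View pics/top0.png

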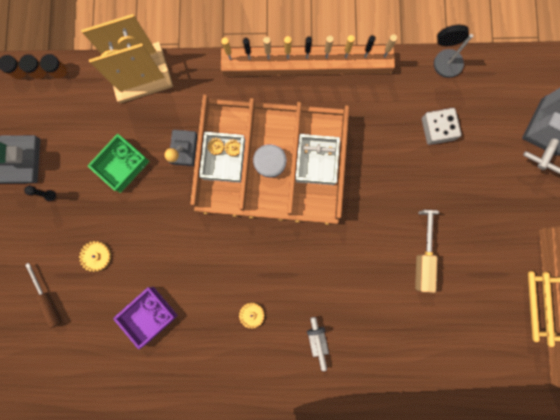

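View pics/side0.png

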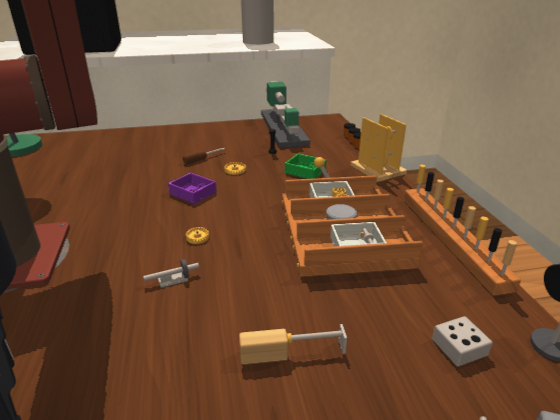

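View pics/wrist0.png

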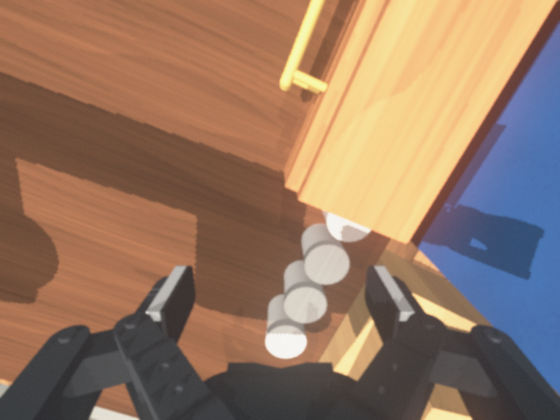

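Top view: the wheel tray (two brass wheels) is in the left bay near px (222,157), and the arbor tray is in the right bay near (318,160). The hook handle is at (428,272), with its claw at (429,212). I'll magnify to measure.

```bash
cat > h.py <<'E'
import numpy as np
from station import env
def ray(n,u,v,C=None):
    c=C or env.get_calibration(n); M=c["camera_from_world"]; R=M[:3,:3];t=M[:3,3]
    d=R.T@np.array([(u-c["cx"])/c["fx"],-(v-c["cy"])/c["fy"],-1.]); return -R.T@t,d
def pl(n,u,v,z):
    o,d=ray(n,u,v); return np.round(o+d*(z-o[2])/d[2],1)
def proj(n,P):
    c=env.get_calibration(n);M=c["camera_from_world"];p=M[:3,:3]@np.array(P)+M[:3,3]
    return np.round([c["cx"]+c["fx"]*p[0]/-p[2],c["cy"]-c["fy"]*p[1]/-p[2]],1)
E
python3 - <<'E'
import cv2
im=cv2.imread("pics/top0.png")
cv2.imwrite("pics/tA.png",cv2.resize(im[90:230,185:355],None,fx=4,fy=4,interpolation=cv2.INTER_CUBIC))
cv2.imwrite("pics/tB.png",cv2.resize(im[200:300,400:460],None,fx=6,fy=6,interpolation=cv2.INTER_CUBIC))
E
```

```text
(no output)
```

View pics/tA.png

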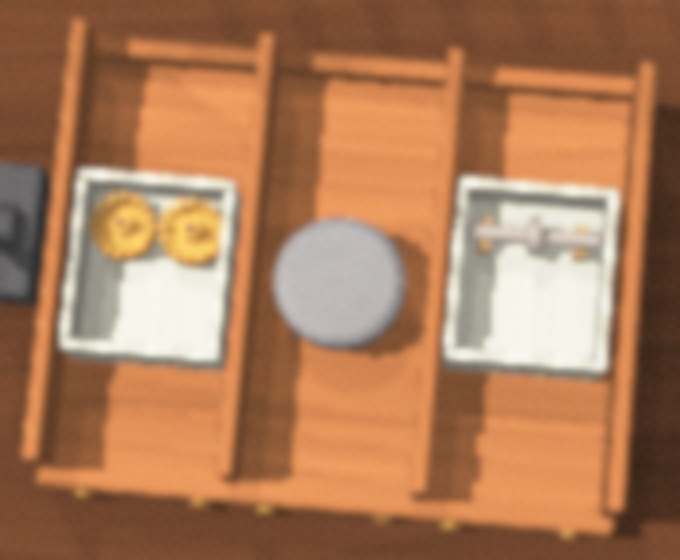

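View pics/tB.png

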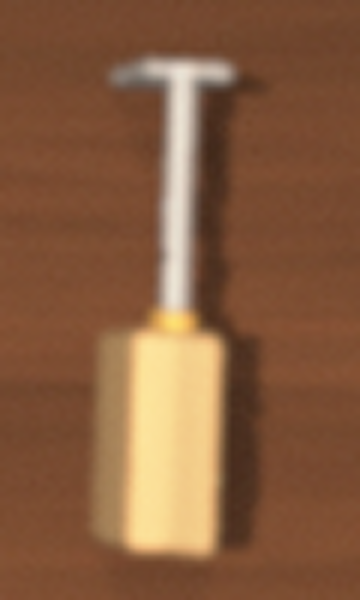

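Run:
```python
from h import *
A=lambda x,y:(185+(x+.5)/4-.5,90+(y+.5)/4-.5)
B=lambda x,y:(400+(x+.5)/6-.5,200+(y+.5)/6-.5)
print("deck front L,R",pl("top",*A(38,470),25),pl("top",*A(612,518),25))
print("part tops front",[pl("top",*A(*p),61) for p in((32,460),(229,478),(421,496),(616,512))])
print("part tops back",[pl("top",*A(*p),61) for p in((78,18),(267,34),(456,48),(647,62))])
print("wheel rim",[pl("top",*A(*p),55) for p in((79,169),(237,180),(221,363),(57,352))])
print("arbor rim",[pl("top",*A(*p),55) for p in((461,176),(620,188),(608,375),(444,363))])
print("handle top",[pl("top",*B(*p),40) for p in((137,333),(224,335),(217,553),(127,550))])
print("claw top",[pl("top",*B(*p),36) for p in((145,62),(238,65))], "rod",[pl("top",*B(*p),36) for p in((183,75),(175,310))])
o,d=ray("top",275,214);print(o)
# where wheel at green?
```

```text
deck front L,R [593.3 110.1  25. ] [ 567.  -177.5   25. ]
part tops front [array([593.5, 104.6,  61. ]), array([584.1,   9.4,  61. ]), array([574.7, -82.5,  61. ]), array([ 566.4, -174.9,   61. ])]
part tops back [array([814.8,  85.8,  61. ]), array([805. ,  -8.2,  61. ]), array([ 796.4, -101.4,   61. ]), array([ 787.8, -194.8,   61. ])]
wheel rim [array([739.5,  85.4,  55. ]), array([732.9,   6.9,  55. ]), array([641.3,  14.3,  55. ]), array([647.5,  94.8,  55. ])]
arbor rim [array([ 733.4, -103.4,   55. ]), array([ 726.4, -181.1,   55. ]), array([ 633.5, -173.3,   55. ]), array([640.2, -94.2,  55. ])]
handle top [array([ 495.1, -336.3,   40. ]), array([ 494.3, -363.8,   40. ]), array([ 425.7, -358.4,   40. ]), array([ 426.7, -330.2,   40. ])]
claw top [array([ 582.9, -344.1,   36. ]), array([ 581.7, -374. ,   36. ])] rod [array([ 578.5, -356.2,   36. ]), array([ 502.4, -350.1,   36. ])]
[489.88374547 -77.21764002 817.22217148]
```

```bash
cat >> h.py <<'E'
from scipy.spatial.transform import Rotation as Ro
def plan(P,yaw,frac=None):
    """remaining rotation (rotvec, tool axes) and slide in current tool axes and in target tool axes (mm)"""
    s=env.sense(); q=s["orientation"]; R=Ro.from_quat([q[1],q[2],q[3],q[0]]).as_matrix()
    best=None
    for sg in (1,-1):
        y=sg*np.array([-np.sin(yaw),np.cos(yaw),0]); x=np.array([0,0,-1.]); T=np.c_[x,y,np.cross(x,y)]
        rv=Ro.from_matrix(R.T@T).as_rotvec()
        if best is None or np.linalg.norm(rv)<np.linalg.norm(best[0]): best=(rv,T)
    d=np.array(P)-s["tool_pos"]
    print("t",round(s["t"],2),"pos",np.round(s["tool_pos"],1),"rot",np.round(best[0],4),"slide now",np.round(R.T@d,1),"slide tgt",np.round(best[1].T@d,1),"F",np.round(s["contact_force"],1),"op",round(s["opening"],3))
E
python3 -c "
from h import *
plan([460.5,-347.2,300],-0.09)"
```

```text
t 0.15 pos [ 242.6 -575.8  403.9] rot [4.888e-01 2.000e-04 1.500e-03] slide now [ 104.1 -125.9 -289.5] slide tgt [ 103.9 -247.2 -196.4] F [ 0.2 -0.8  0.3] op 0.997
```

```bash
python3 -m pendant '[{"slide":[0,0,0],"delta_rot":[0.1,0,0],"grip":0},{"slide":[0,0,0],"delta_rot":[0.1,0,0],"grip":0},{"slide":[0,0,0],"delta_rot":[0.1,0,0],"grip":0},{"slide":[0,0,0],"delta_rot":[0.1,0,0],"grip":0},{"slide":[0,0,0],"delta_rot":[0.09,0,0],"grip":0},{"slide":[0.01,-0.025,-0.02],"delta_rot":[0,0,0],"grip":0},{"slide":[0.01,-0.025,-0.02],"delta_rot":[0,0,0],"grip":0},{"slide":[0.01,-0.025,-0.02],"delta_rot":[0,0,0],"grip":0},{"slide":[0.01,-0.025,-0.02],"delta_rot":[0,0,0],"grip":0},{"slide":[0.01,-0.025,-0.02],"delta_rot":[0,0,0],"grip":0},{"slide":[0.01,-0.025,-0.02],"delta_rot":[0,0,0],"grip":0},{"slide":[0.01,-0.025,-0.02],"delta_rot":[0,0,0],"grip":0},{"slide":[0.01,-0.025,-0.02],"delta_rot":[0,0,0],"grip":0},{"slide":[0.01,-0.025,-0.02],"delta_rot":[0,0,0],"grip":0}]'
python3 -c "
from h import *
plan([460.5,-347.2,300],-0.09)"
```

```text
t: 1.32
tool_pos: [450.0, -369.4, 307.7]
orientation: [0.046, -0.705, 0.045, 0.707]
contact_force: [0.1, -0.7, -0.7]
opening: 0.997
t 1.32 pos [ 450.  -369.4  307.7] rot [-0.039   0.0032  0.0011] slide now [  7.7 -23.4  -7.6] slide tgt [  7.7 -23.1  -8.4] F [ 0.1 -0.7 -0.7] op 0.997
```

```bash
python3 -m pendant '[{"slide":[0.008,-0.023,-0.008],"delta_rot":[-0.039,0.003,0],"grip":0},{"slide":[0,0,0],"delta_rot":[0,0,0],"grip":0}]'
python3 -c "
from h import *
import cv2
plan([460.5,-347.2,300],-0.09)
im=env.get_image('wrist'); cv2.imwrite('pics/w1.png',im[:,:,::-1])
im=env.get_image('side'); cv2.imwrite('pics/s1.png',im[:,:,::-1])
print(proj('wrist',[460,-347,40]),env.get_calibration('wrist')['camera_from_world'].tolist())"
```

```text
t: 1.48
tool_pos: [463.9, -341.6, 296.1]
orientation: [0.032, -0.706, 0.027, 0.707]
contact_force: [0.6, -0.6, 0.1]
opening: 1.001
t 1.48 pos [ 463.9 -341.6  296.1] rot [0.0063 0.0026 0.0061] slide now [-3.9  5.8  3. ] slide tgt [-3.9  5.9  2.9] F [ 0.6 -0.6  0.1] op 1.001
[284.8 216.5] [[-0.08638573629156249, -0.9962583702383456, -0.0026008259074933324, -301.7286388820132], [0.9437262359950869, -0.08099356095179598, -0.32065687982467267, -456.7538550080397], [0.31924645034817767, -0.030154648304766576, 0.9471918502213293, -437.80987863903897], [0.0, 0.0, 0.0, 1.0]]
```

View pics/w1.png

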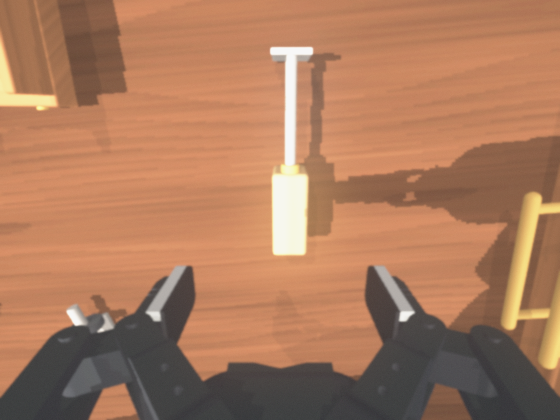

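The wrist view shows the hook upright, with the handle top spanning about (273,172)–(307,252). The claw is at (291,50), and the shelf's right front corner is at (57,104).

Run:
```python
from h import *
import cv2
im=cv2.imread("pics/w1.png")
cv2.imwrite("pics/w1a.png",cv2.resize(im[150:270,250:330],None,fx=5,fy=5,interpolation=cv2.INTER_CUBIC))
cv2.imwrite("pics/w1b.png",cv2.resize(im[0:130,0:130],None,fx=4.5,fy=4.5,interpolation=cv2.INTER_CUBIC))
hsv=cv2.cvtColor(im,cv2.COLOR_BGR2HSV)
print([pl("wrist",*p,40) for p in((273.5,174),(307.5,174),(306,248),(273.5,248))])
print([pl("wrist",*p,36) for p in((270,48),(313,48))])
```

```text
[array([ 495.7, -341.2,   40. ]), array([ 493.4, -367.3,   40. ]), array([ 430.3, -362.5,   40. ]), array([ 432.6, -335.3,   40. ])]
[array([ 583.3, -346.8,   36. ]), array([ 580.7, -376.4,   36. ])]
```

View pics/w1a.png

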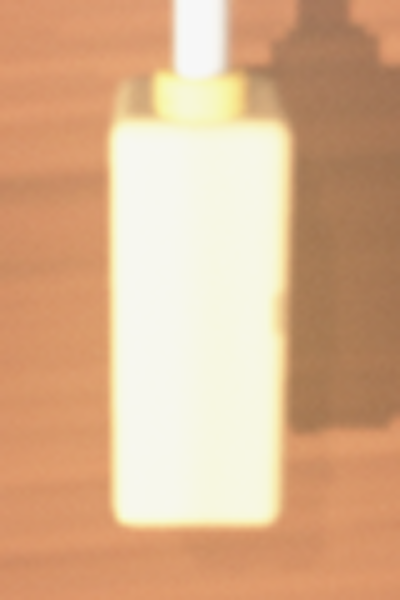

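View pics/w1b.png

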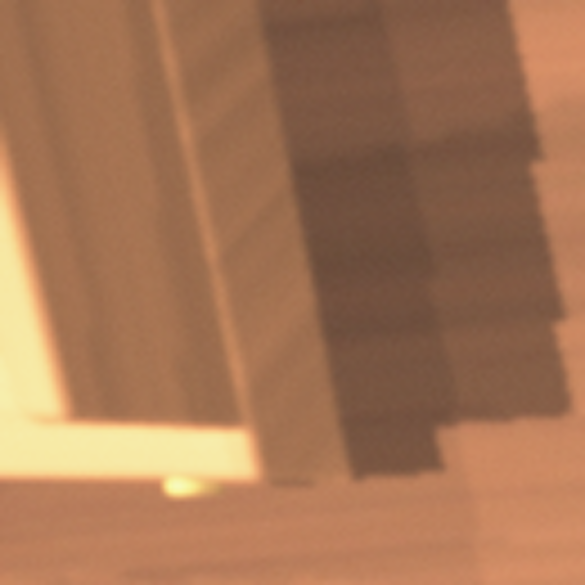

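Run:
```python
from h import *
B=lambda x,y:(250+(x+.5)/5-.5,150+(y+.5)/5-.5)
c=[pl("wrist",*B(*p),40) for p in((110,121),(293,121),(282,525),(112,525))];print(c,np.mean(c,0))
for z in (25,0):print("shelf corner", pl("wrist",258/4.5,478/4.5,z), pl("wrist",350/4.5,478/4.5,z),pl("wrist",0,478/4.5,z))
plan([460.5,-347.2,179],-0.09)
```

```text
[array([ 495.9, -339.7,   40. ]), array([ 493.5, -367.9,   40. ]), array([ 424.1, -362.1,   40. ]), array([ 426.6, -333.4,   40. ])] [ 460.025 -350.775   40.   ]
shelf corner [ 559.5 -179.9   25. ] [ 558.1 -195.6   25. ] [ 563.3 -135.9   25. ]
shelf corner [ 561.  -162.3    0. ] [ 559.5 -179.6    0. ] [ 565.2 -113.7    0. ]
t 1.58 pos [ 463.  -344.8  297.9] rot [0.0029 0.0013 0.0026] slide now [118.9   2.9   2.1] slide tgt [118.9   2.6   2.2] F [ 0.7 -0.4 -0.4] op 0.997
```

```bash
python3 -m pendant '[{"slide":[0.025,0.004,0.002],"delta_rot":[0.003,0.001,0.002],"grip":0},{"slide":[0.025,0,0],"delta_rot":[0,0,0],"grip":0},{"slide":[0.025,0,0],"delta_rot":[0,0,0],"grip":0},{"slide":[0.02,0,0],"delta_rot":[0,0,0],"grip":0},{"slide":[0,0,0],"delta_rot":[0,0,0],"grip":0}]'
python3 -c "
from h import *
plan([460.3,-349.2,179],-0.088)"
```

```text
t: 2.0
tool_pos: [459.9, -356.4, 205.9]
orientation: [-0.03, 0.709, -0.038, -0.704]
contact_force: [-0.2, -0.1, -0.7]
opening: 0.999
t 2.0 pos [ 459.9 -356.4  205.9] rot [-0.0087 -0.0081 -0.0101] slide now [26.8 -7.5  0.5] slide tgt [26.9 -7.2  0.3] F [-0.2 -0.1 -0.7] op 0.999
```

```bash
python3 -m pendant '[{"slide":[0.013,-0.006,0],"delta_rot":[-0.008,-0.008,-0.01],"grip":0},{"slide":[0.012,0,0],"delta_rot":[0,0,0],"grip":0},{"slide":[0,0,0],"delta_rot":[0,0,0],"grip":0}]'
python3 -c "
from h import *
plan([460.3,-349.2,179],-0.088)"
```

```text
t: 2.25
tool_pos: [459.9, -353.6, 181.5]
orientation: [-0.032, 0.707, -0.033, -0.706]
contact_force: [0.0, 0.2, -0.1]
opening: 1.002
t 2.25 pos [ 459.9 -353.6  181.5] rot [-0.0044 -0.0014 -0.0017] slide now [ 2.5 -4.4 -0. ] slide tgt [ 2.5 -4.4 -0.1] F [ 0.   0.2 -0.1] op 1.002
```

```bash
python3 -m pendant '[{"slide":[0.003,-0.004,0],"delta_rot":[-0.004,0,0],"grip":0},{"slide":[0,0,0],"delta_rot":[0,0,0],"grip":0}]'
python3 -c "
from h import *
import cv2
plan([460.3,-349.2,179],-0.088)
im=env.get_image('wrist'); cv2.imwrite('pics/w2.png',im[:,:,::-1])"
```

```text
t: 2.42
tool_pos: [460.3, -350.1, 179.0]
orientation: [-0.031, 0.707, -0.032, -0.706]
contact_force: [-0.1, 0.2, -0.1]
opening: 1.003
t 2.42 pos [ 460.3 -350.1  179. ] rot [-0.0008 -0.0021 -0.0023] slide now [-0.  -0.9  0.1] slide tgt [-0.  -0.9  0.1] F [-0.1  0.2 -0.1] op 1.003
```

View pics/w2.png

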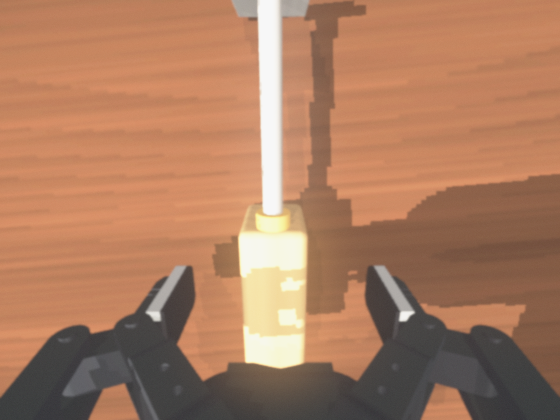

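The handle sits between the open pads, about 3 mm to the left of centre (column 273 against 280). I'll correct that and close.

```bash
python3 -m pendant '[{"slide":[0,-0.003,0],"delta_rot":[0,0,0],"grip":0},{"slide":[0,0,0],"delta_rot":[0,0,0],"grip":255},{"slide":[0,0,0],"delta_rot":[0,0,0],"grip":255},{"slide":[0,0,0],"delta_rot":[0,0,0],"grip":255},{"slide":[0,0,0],"delta_rot":[0,0,0],"grip":255},{"slide":[0,0,0],"delta_rot":[0,0,0],"grip":255},{"slide":[0,0,0],"delta_rot":[0,0,0],"grip":255},{"slide":[0,0,0],"delta_rot":[0,0,0],"grip":255},{"slide":[0,0,0],"delta_rot":[0,0,0],"grip":255},{"slide":[0,0,0],"delta_rot":[0,0,0],"grip":255},{"slide":[0,0,0],"delta_rot":[0,0,0],"grip":255},{"slide":[0,0,0],"delta_rot":[0,0,0],"grip":255},{"slide":[0,0,0],"delta_rot":[0,0,0],"grip":255}]'
python3 -c "
from h import *
plan([460.3,-349.2,179],-0.088)"
```

```text
t: 3.55
tool_pos: [462.6, -348.0, 183.4]
orientation: [-0.028, 0.709, -0.034, -0.704]
contact_force: [0.7, 0.4, -0.3]
opening: 0.317
t 3.55 pos [ 462.6 -348.   183.4] rot [ 0.0003 -0.0079 -0.0074] slide now [4.4 1.3 2.2] slide tgt [4.4 1.4 2.2] F [ 0.7  0.4 -0.3] op 0.317
```

```bash
python3 -m pendant '[{"slide":[-0.01,0,0],"delta_rot":[0,-0.008,-0.007],"grip":255},{"slide":[-0.02,0,0],"delta_rot":[0,0,0],"grip":255},{"slide":[-0.03,0,0],"delta_rot":[0,0,0],"grip":255},{"slide":[-0.03,0,0],"delta_rot":[0,0,0],"grip":255},{"slide":[-0.03,0,0],"delta_rot":[0,0,0],"grip":255},{"slide":[-0.02,0,0],"delta_rot":[0,0,0],"grip":255},{"slide":[0,0,0],"delta_rot":[0,0,0],"grip":255}]'
python3 -c "
from h import *
plan([546,63,330],-0.088)
import cv2
im=env.get_image('side'); cv2.imwrite('pics/s3.png',im[:,:,::-1])
"
```

```text
t: 4.13
tool_pos: [460.6, -346.4, 323.1]
orientation: [0.034, -0.703, 0.028, 0.71]
contact_force: [0.8, 0.0, -0.3]
opening: 0.316
t 4.13 pos [ 460.6 -346.4  323.1] rot [0.     0.0108 0.0079] slide now [  -4.1 -415.3  -49.1] slide tgt [  -6.9 -415.3  -49.1] F [ 0.8  0.  -0.3] op 0.316
```

View pics/s3.png

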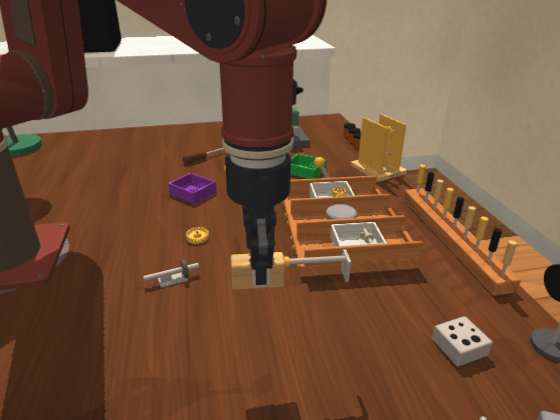

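The hook is held level, with the rod running from (290,261) to the claw at (347,262). Next I'll carry it over to the wheel tray's bay.

```bash
python3 -m pendant '[{"slide":[0,-0.015,-0.002],"delta_rot":[0,0.008,0.008],"grip":255},{"slide":[0,-0.03,-0.004],"delta_rot":[0,0,0],"grip":255},{"slide":[0,-0.03,-0.004],"delta_rot":[0,0,0],"grip":255},{"slide":[0,-0.03,-0.004],"delta_rot":[0,0,0],"grip":255},{"slide":[0,-0.03,-0.004],"delta_rot":[0,0,0],"grip":255},{"slide":[0,-0.03,-0.004],"delta_rot":[0,0,0],"grip":255},{"slide":[0,-0.03,-0.004],"delta_rot":[0,0,0],"grip":255},{"slide":[0,-0.03,-0.004],"delta_rot":[0,0,0],"grip":255},{"slide":[0,-0.03,-0.004],"delta_rot":[0,0,0],"grip":255},{"slide":[0,-0.03,-0.004],"delta_rot":[0,0,0],"grip":255},{"slide":[0,-0.03,-0.004],"delta_rot":[0,0,0],"grip":255},{"slide":[0,-0.03,-0.004],"delta_rot":[0,0,0],"grip":255},{"slide":[0,-0.03,-0.004],"delta_rot":[0,0,0],"grip":255},{"slide":[0,-0.015,-0.002],"delta_rot":[0,0,0],"grip":255},{"slide":[0,0,0],"delta_rot":[0,0,0],"grip":255}]'
python3 -c "
from h import *
plan([546,63,330],-0.088)"
```

```text
t: 5.43
tool_pos: [535.0, 67.8, 285.1]
orientation: [0.038, -0.689, 0.027, 0.723]
contact_force: [-0.3, -0.0, -1.1]
opening: 0.316
t 5.43 pos [535.   67.8 285.1] rot [-0.0049  0.0488  0.0135] slide now [-45.5   3.1  -9.2] slide tgt [-44.9   3.8 -11.4] F [-0.3 -0.  -1.1] op 0.316
```

```bash
python3 -m pendant '[{"slide":[-0.02,0.002,-0.005],"delta_rot":[-0.005,0.025,0.007],"grip":255},{"slide":[-0.02,0.002,-0.005],"delta_rot":[0,0.022,0.006],"grip":255},{"slide":[0,0,0],"delta_rot":[0,0,0],"grip":255}]'
python3 -c "
from h import *
plan([546,63,325],-0.088)
import cv2
for n in ('wrist','top','side'):
  im=env.get_image(n); cv2.imwrite('pics/%s4.png'%n,im[:,:,::-1])
plan([546,63,325],-0.088)
"
```

```text
t: 5.68
tool_pos: [544.1, 63.2, 321.7]
orientation: [0.029, -0.704, 0.03, 0.709]
contact_force: [1.2, -0.2, 0.3]
opening: 0.32
t 5.68 pos [544.1  63.2 321.7] rot [ 0.004   0.008  -0.0023] slide now [-3.3  0.  -1.9] slide tgt [-3.3 -0.  -1.9] F [ 1.2 -0.2  0.3] op 0.32
t 5.83 pos [542.4  63.1 318.3] rot [ 0.0028  0.0146 -0.0015] slide now [-6.8 -0.2 -3.5] slide tgt [-6.7 -0.3 -3.6] F [ 0.8  0.6 -1.6] op 0.318
```

View pics/wrist4.png

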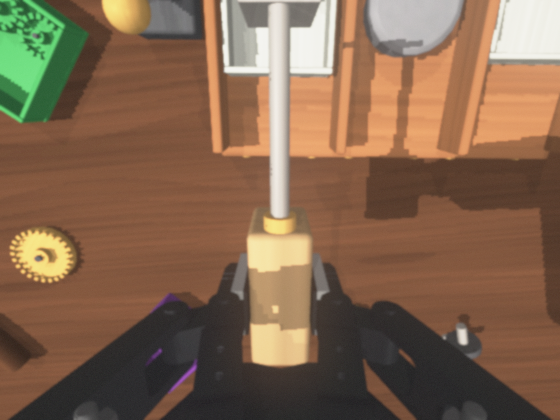

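View pics/top4.png

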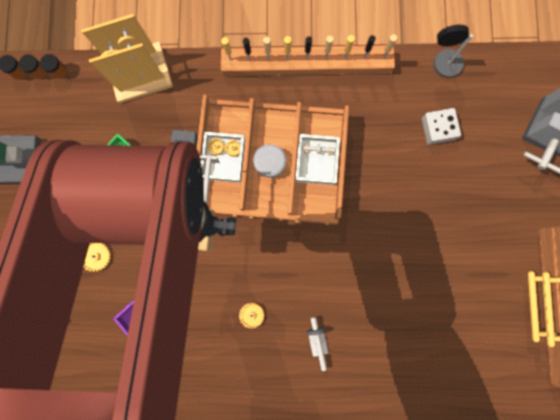

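View pics/side4.png

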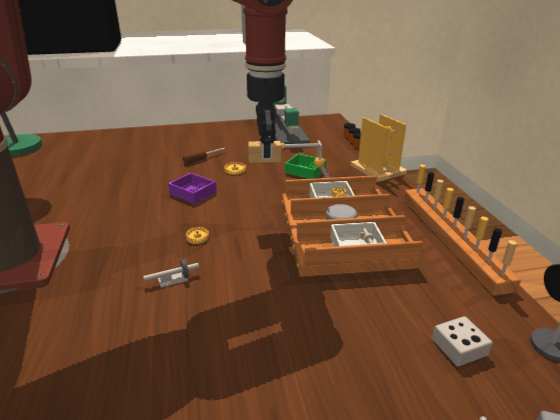

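Run:
```python
import cv2
im=cv2.imread("pics/wrist4.png")
a=cv2.resize(im[0:170,200:360],None,fx=3.5,fy=3.5,interpolation=cv2.INTER_CUBIC)
cv2.imwrite("pics/w4a.png",a)
im=cv2.imread("pics/side4.png")
cv2.imwrite("pics/s4a.png",cv2.resize(im[120:220,235:395],None,fx=5,fy=5,interpolation=cv2.INTER_CUBIC))
```

```text
(no output)
```

View pics/w4a.png

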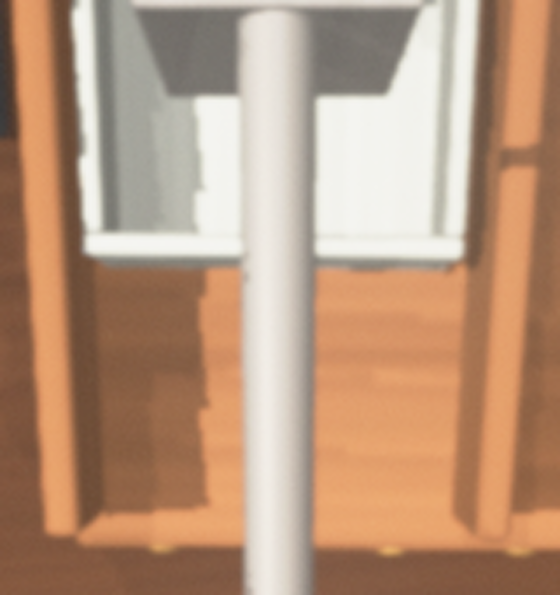

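View pics/s4a.png

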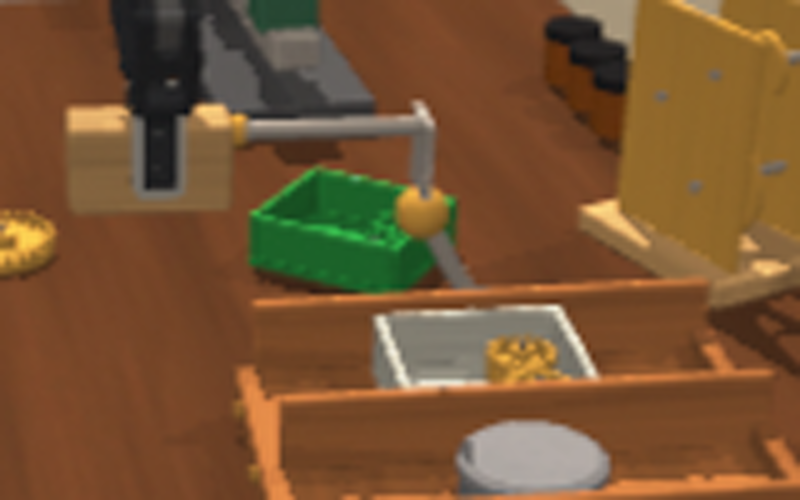

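Run:
```python
from h import *
c=env.get_calibration("wrist");M=c["camera_from_world"]
s=env.sense();q=s["orientation"];R=Ro.from_quat([q[1],q[2],q[3],q[0]]).as_matrix()
# tool->cam
for L,v,name in ((246.6,27.0,'claw low'),(237.7,2,'claw top')):
    Rr={'claw low':311.2,'claw top':324.3}[name]
    dep=c["fx"]*28/(Rr-L); u=(L+Rr)/2
    pc=np.array([(u-c["cx"])/c["fx"]*dep,-(v-c["cy"])/c["fy"]*dep,-dep])
    pw=M[:3,:3].T@(pc-M[:3,3]); print(name,"tool",np.round(R.T@(pw-s["tool_pos"]),1),"depth",dep)
W=lambda x,y:(200+(x+.5)/3.5-.5,(y+.5)/3.5-.5)
print("pose now",np.round(s["tool_pos"],1))
print("lip top front L,R (z55)",pl("wrist",*W(85,254),55),pl("wrist",*W(463,258),55))
print("lip inner L,R",pl("wrist",*W(105,235),55),pl("wrist",*W(440,239),55))
print("deck front",pl("wrist",*W(80,543),25),pl("wrist",*W(540,547),25))
print("side walls outer",pl("wrist",*W(72,0),55),pl("wrist",*W(482,0),55))
```

```text
claw low tool [ 178.3   -1.4 -114.7] depth 129.75311328060226
claw top tool [ 143.3   -0.6 -114.1] depth 96.79042861347463
pose now [542.4  63.1 318.3]
lip top front L,R (z55) [646.7  94.4  55. ] [639.5  18.2  55. ]
lip inner L,R [649.8  89.9  55. ] [643.4  22.7  55. ]
deck front [584.4 110.1  25. ] [573.7  -4.2  25. ]
side walls outer [690.3  90.4  55. ] [683.8  13.5  55. ]
```

```bash
python3 -m pendant '[{"slide":[0.02,0,-0.002],"delta_rot":[0,0.015,0],"grip":255},{"slide":[0.02,0,0],"delta_rot":[0,0,0],"grip":255},{"slide":[0.02,0,0],"delta_rot":[0,0,0],"grip":255},{"slide":[0,0,0],"delta_rot":[0,0,0],"grip":255}]'
python3 -c "
from h import *
plan([544.4,63.2,213],-0.088)"
```

```text
t: 6.17
tool_pos: [544.4, 59.3, 257.9]
orientation: [-0.032, 0.708, -0.033, -0.705]
contact_force: [-0.9, 0.4, -1.3]
opening: 0.321
t 6.17 pos [544.4  59.3 257.9] rot [-0.0031 -0.0049 -0.0014] slide now [44.9 -3.9  0.6] slide tgt [44.9 -3.9  0.3] F [-0.9  0.4 -1.3] op 0.321
```

```bash
python3 -m pendant '[{"slide":[0.015,-0.004,0],"delta_rot":[-0.003,-0.005,0],"grip":255},{"slide":[0.01,0,0],"delta_rot":[0,0,0],"grip":255},{"slide":[0,0,0],"delta_rot":[0,0,0],"grip":255}]'
python3 -c "
from h import *
import cv2
for n in ('side','wrist'):
  im=env.get_image(n)
  if n=='side': im=cv2.resize(im[120:220,235:395],None,fx=5,fy=5,interpolation=cv2.INTER_CUBIC)
  cv2.imwrite('pics/%s5.png'%n,im[:,:,::-1])
plan([544.4,63.2,213],-0.088)"
```

```text
t: 6.42
tool_pos: [544.6, 61.3, 232.4]
orientation: [0.032, -0.706, 0.033, 0.707]
contact_force: [-0.5, 0.1, -1.6]
opening: 0.321
t 6.52 pos [545.2  61.5 234. ] rot [-0.0031 -0.0002 -0.0015] slide now [21.  -1.7  1. ] slide tgt [21.  -1.7  0.9] F [ 1.1  0.  -0.8] op 0.319
```

View pics/side5.png

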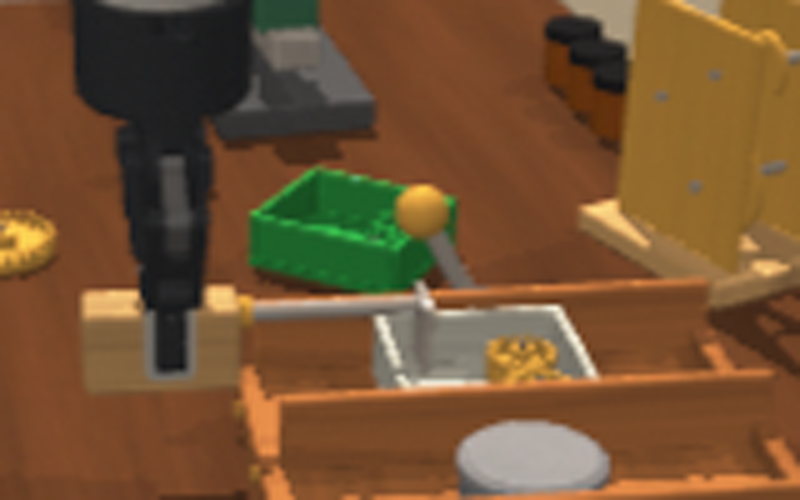

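View pics/wrist5.png

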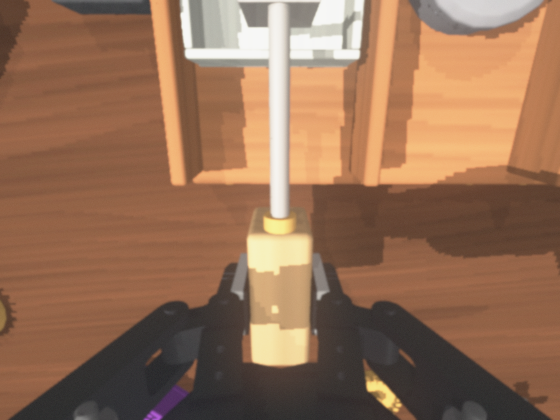

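In the side and wrist views the claw is behind the lip: its lower edge is at wrist row 24, against the lip at row 57. It is centred laterally and the rod is above the lip. I'll lower it.

```bash
python3 -m pendant '[{"slide":[0.01,-0.002,0.001],"delta_rot":[-0.003,0,-0.0015],"grip":255},{"slide":[0.009,0,0],"delta_rot":[0,0,0],"grip":255},{"slide":[0,0,0],"delta_rot":[0,0,0],"grip":255}]'
python3 -c "
from h import *
plan([544.4,63.2,213],-0.088)"
```

```text
t: 6.77
tool_pos: [545.9, 63.3, 216.8]
orientation: [-0.031, 0.709, -0.031, -0.704]
contact_force: [0.5, -0.7, -1.7]
opening: 0.319
t 6.77 pos [545.9  63.3 216.8] rot [-0.0003 -0.0062  0.0005] slide now [3.8 0.2 1.5] slide tgt [3.8 0.2 1.5] F [ 0.5 -0.7 -1.7] op 0.319
```

```bash
python3 -m pendant '[{"slide":[0.003,0,0],"delta_rot":[0,-0.006,0],"grip":255},{"slide":[0,0,0],"delta_rot":[0,0,0],"grip":255}]'
python3 -c "
from h import *
import cv2
for n in ('side','wrist'):
  im=env.get_image(n)
  if n=='side': im=cv2.resize(im[120:220,235:395],None,fx=5,fy=5,interpolation=cv2.INTER_CUBIC)
  cv2.imwrite('pics/%s6.png'%n,im[:,:,::-1])
plan([544.4,63.2,213],-0.088)"
```

```text
t: 6.93
tool_pos: [546.0, 63.3, 213.5]
orientation: [0.031, -0.706, 0.031, 0.707]
contact_force: [-0.2, -0.0, -1.5]
opening: 0.319
t 7.03 pos [546.4  63.4 214.2] rot [-0.0001 -0.0012  0.0006] slide now [1.2 0.3 2. ] slide tgt [1.2 0.3 2. ] F [-0.3  0.1 -2. ] op 0.319
```

View pics/side6.png

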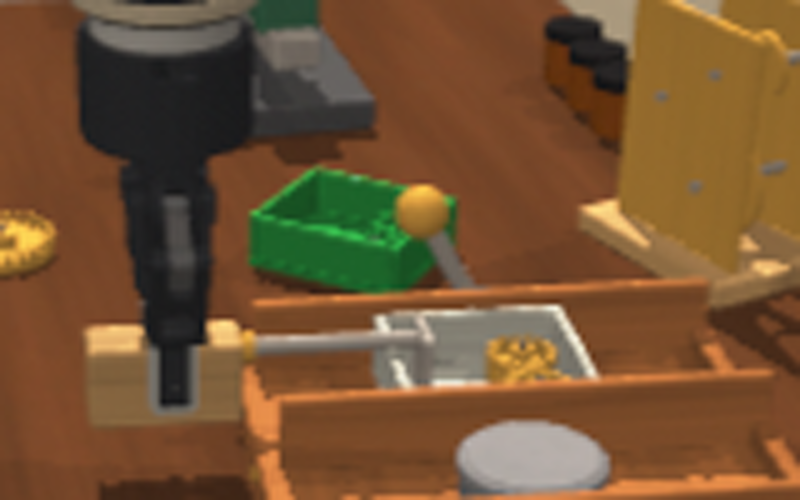

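View pics/wrist6.png

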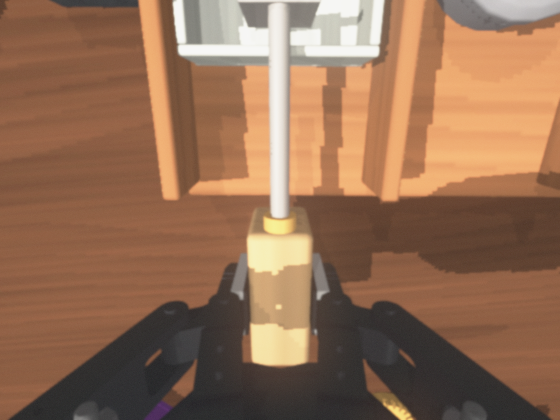

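The claw is inside, behind the lip, with the rod clear above it, and the tray hasn't moved. Now the drag (tool +z is toward me), slowly.

```bash
python3 -m pendant '[{"slide":[0,0,0.006],"delta_rot":[0,0,0],"grip":255},{"slide":[0,0,0.008],"delta_rot":[0,0,0],"grip":255},{"slide":[0,0,0.008],"delta_rot":[0,0,0],"grip":255},{"slide":[0,0,0.008],"delta_rot":[0,0,0],"grip":255},{"slide":[0,0,0.008],"delta_rot":[0,0,0],"grip":255}]'
python3 -c "
from h import *
T=np.array([544.4,63.2])
plan([546.4-.9962*76,63.4+.0869*76,213],-0.088)"
```

```text
t: 7.45
tool_pos: [507.1, 66.8, 215.4]
orientation: [-0.031, 0.708, -0.031, -0.704]
contact_force: [1.9, -0.1, -2.6]
opening: 0.319
t 7.45 pos [507.1  66.8 215.4] rot [-0.0004 -0.0056  0.0007] slide now [ 2.2 -0.  36.5] slide tgt [ 2.4 -0.  36.5] F [ 1.9 -0.1 -2.6] op 0.319
```

```bash
python3 -m pendant '[{"slide":[0.002,0,0.008],"delta_rot":[0,-0.005,0],"grip":255},{"slide":[0,0,0.008],"delta_rot":[0,0,0],"grip":255},{"slide":[0,0,0.006],"delta_rot":[0,0,0],"grip":255},{"slide":[0,0,0],"delta_rot":[0,0,0],"grip":255}]'
python3 -c "
from h import *
import cv2
plan([546.4-.9962*76,63.4+.0869*76,213],-0.088)
for n in ('wrist','top'):
  im=env.get_image(n)
  cv2.imwrite('pics/%s7.png'%n,im[:,:,::-1])
plan([546.4-.9962*76,63.4+.0869*76,213],-0.088)
"
```

```text
t: 7.78
tool_pos: [481.1, 69.2, 213.9]
orientation: [-0.031, 0.707, -0.031, -0.706]
contact_force: [0.6, 0.1, -1.4]
opening: 0.315
t 7.78 pos [481.1  69.2 213.9] rot [ 0.0001 -0.0019  0.0008] slide now [ 0.9  0.2 10.4] slide tgt [ 0.9  0.2 10.4] F [ 0.6  0.1 -1.4] op 0.315
t 7.88 pos [482.   69.1 214. ] rot [-0.0001 -0.0024  0.0009] slide now [ 1.   0.1 11.3] slide tgt [ 1.   0.1 11.3] F [-0.7  0.  -2.7] op 0.317
```

View pics/wrist7.png

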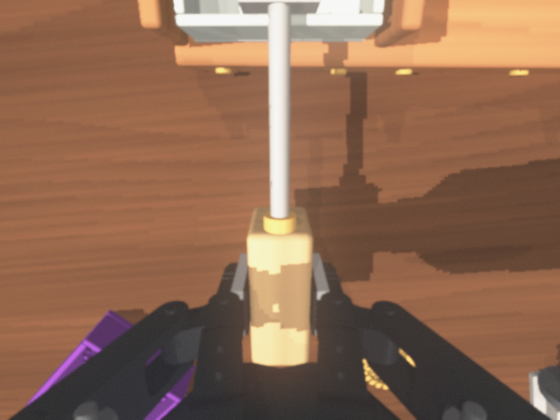

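View pics/top7.png

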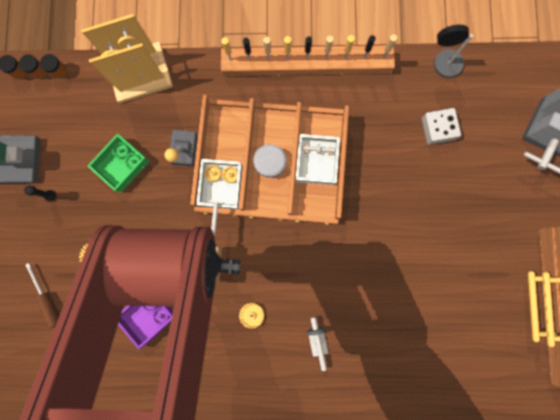

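The tray is sliding square. In the wrist view its front foot is at row 40 and the deck edge at about row 66. I'll measure the remaining gap.

Run:
```python
from h import *
ex=np.array([.9962,-.0869,0])
for u in (200,300,360):
    print(u,[round(float((pl("wrist",u,v,z)-[572.5,-35,0])@ex),1) for v,z in((26,55),(40.5,25),(66,25))])
import cv2
im=cv2.imread("pics/wrist7.png");cv2.imwrite("pics/w7a.png",cv2.resize(im[0:90,130:430],None,fx=2.6,fy=5,interpolation=cv2.INTER_CUBIC))
```

```text
200 [12.0, 12.8, 1.8]
300 [12.0, 12.7, 1.7]
360 [11.9, 12.7, 1.8]
```

View pics/w7a.png

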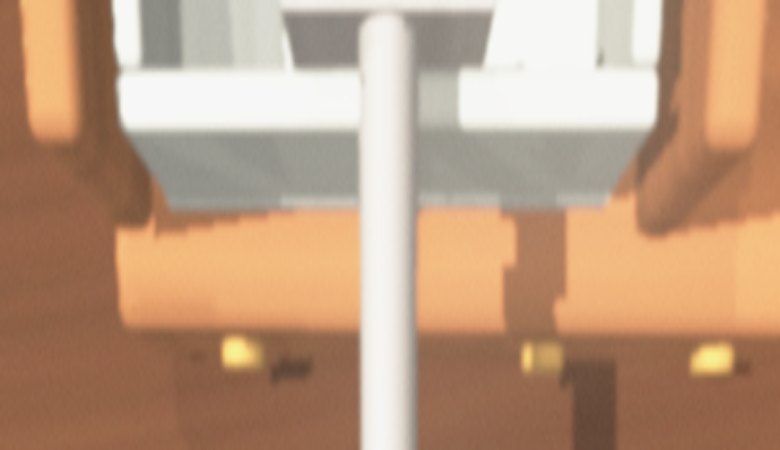

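The gap is about 11 mm, and I'll close it.

```bash
python3 -m pendant '[{"slide":[0.001,0,0.006],"delta_rot":[0,-0.002,0],"grip":255},{"slide":[0,0,0.005],"delta_rot":[0,0,0],"grip":255},{"slide":[0,0,0],"delta_rot":[0,0,0],"grip":255},{"slide":[0,0,0],"delta_rot":[0,0,0],"grip":255}]'
python3 -c "
from h import *
import cv2
im=env.get_image('wrist')
cv2.imwrite('pics/wrist8.png',cv2.resize(im[0:90,130:430],None,fx=2.6,fy=5,interpolation=cv2.INTER_CUBIC)[:,:,::-1])
plan([546.4-.9962*76,63.4+.0869*76,213],-0.088)
"
```

```text
t: 8.22
tool_pos: [471.1, 70.0, 213.4]
orientation: [-0.032, 0.707, -0.031, -0.706]
contact_force: [2.0, 0.1, -1.8]
opening: 0.32
t 8.27 pos [471.1  70.  213.4] rot [-0.0003 -0.0021  0.001 ] slide now [0.4 0.1 0.4] slide tgt [0.4 0.1 0.4] F [ 0.6 -1.1 -1.1] op 0.318
```

View pics/wrist8.png

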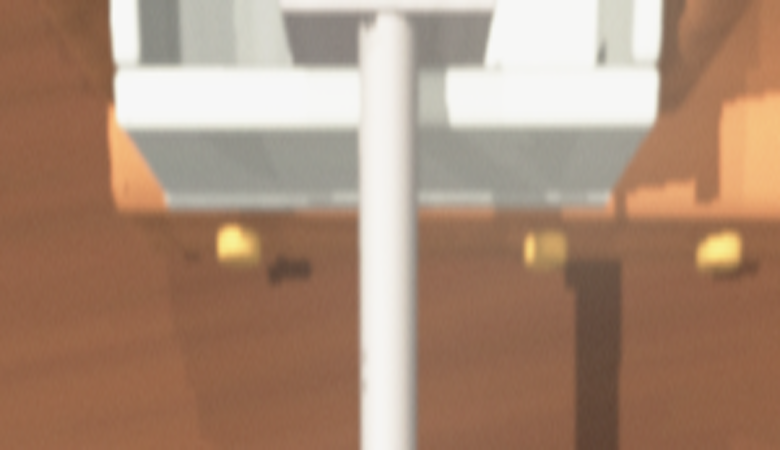

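The foot of the tray (row 207) and the deck edge (row 213) are flush to about 1 mm. Now I'll back the claw off the lip and lift straight up.

```bash
python3 -m pendant '[{"slide":[0,0,-0.006],"delta_rot":[0,0,0],"grip":255},{"slide":[0,0,-0.004],"delta_rot":[0,0,0],"grip":255},{"slide":[-0.012,0,0],"delta_rot":[0,0,0],"grip":255},{"slide":[-0.015,0,0],"delta_rot":[0,0,0],"grip":255},{"slide":[-0.015,0,0],"delta_rot":[0,0,0],"grip":255},{"slide":[-0.015,0,0],"delta_rot":[0,0,0],"grip":255},{"slide":[0,0,0],"delta_rot":[0,0,0],"grip":255}]'
python3 -c "
from h import *
import cv2
im=env.get_image('wrist')
cv2.imwrite('pics/wrist9.png',im[:,:,::-1])
plan([400,90,280],-0.088)
"
```

```text
t: 8.85
tool_pos: [482.7, 68.7, 270.0]
orientation: [0.032, -0.704, 0.031, 0.708]
contact_force: [0.6, -0.2, -0.4]
opening: 0.318
t 8.9 pos [482.2  68.7 268.7] rot [-0.0009  0.0071  0.0004] slide now [-10.7 -14.   83.9] slide tgt [-11.3 -14.   83.8] F [ 0.1 -0.1 -1.8] op 0.317
```

View pics/wrist9.png

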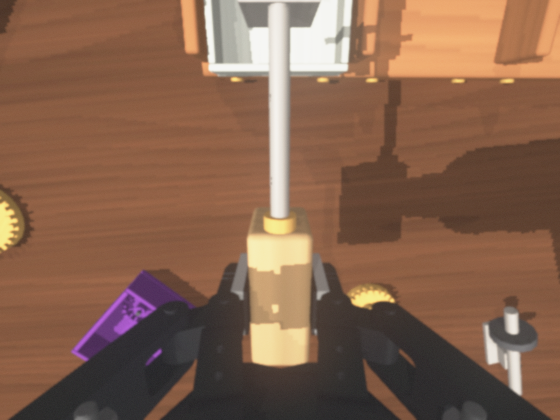

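```bash
python3 -c "
from h import *
print(pl('top',252,316,5),pl('top',265,316,5), pl('top',151,289,30),pl('top',177,315,30),pl('top',146,347,0),pl('top',243,278,5))"
```

```text
[375.7  -5.6   5. ] [375.7 -31.6   5. ] [431.1 191.2  30. ] [381.2 138.5  30. ] [314.1 208.    0. ] [450.8  12.8   5. ]
```

```bash
python3 -m pendant '[{"slide":[0,0,0.015],"delta_rot":[0,0.007,0],"grip":255},{"slide":[0,-0.001,0.015],"delta_rot":[0,0,0],"grip":255},{"slide":[0,-0.001,0.014],"delta_rot":[0,0,0],"grip":255},{"slide":[0,0,0],"delta_rot":[0,0,0],"grip":255}]'
python3 -c "
from h import *
plan([438,76,183],-0.088)
"
```

```text
t: 9.23
tool_pos: [437.3, 74.3, 265.0]
orientation: [0.032, -0.705, 0.032, 0.708]
contact_force: [0.0, -0.2, -1.6]
opening: 0.322
t 9.23 pos [437.3  74.3 265. ] rot [-0.0018  0.0039  0.0001] slide now [82.  -1.7 -0.8] slide tgt [82.  -1.7 -0.5] F [ 0.  -0.2 -1.6] op 0.322
```

```bash
python3 -m pendant '[{"slide":[0.02,0,0],"delta_rot":[0,0.004,0],"grip":255},{"slide":[0.02,0,0],"delta_rot":[0,0,0],"grip":255},{"slide":[0.018,0,0],"delta_rot":[0,0,0],"grip":255},{"slide":[0.008,0,0],"delta_rot":[0,0,0],"grip":255},{"slide":[0,0,0],"delta_rot":[0,0,0],"grip":255}]'
python3 -c "
from h import *
plan([438,76,183],-0.088)
"
```

```text
t: 9.65
tool_pos: [438.6, 74.1, 194.5]
orientation: [-0.032, 0.707, -0.032, -0.706]
contact_force: [0.0, 0.5, -2.0]
opening: 0.317
t 9.65 pos [438.6  74.1 194.5] rot [-0.0016 -0.0016  0.0001] slide now [11.5 -1.9  0.7] slide tgt [11.5 -1.9  0.7] F [ 0.   0.5 -2. ] op 0.317
```

```bash
python3 -m pendant '[{"slide":[0.005,0,0],"delta_rot":[0,-0.001,0],"grip":255},{"slide":[0.004,0,0],"delta_rot":[0,0,0],"grip":255},{"slide":[0,0,0],"delta_rot":[0,0,0],"grip":255}]'
python3 -c "
from h import *
import cv2
plan([438,76,183],-0.088)
im=env.get_image('side')
cv2.imwrite('pics/s10.png',cv2.resize(im[90:290,130:390],None,fx=3,fy=3,interpolation=cv2.INTER_CUBIC)[:,:,::-1])
"
```

```text
t: 9.9
tool_pos: [439.5, 73.9, 184.8]
orientation: [0.032, -0.706, 0.032, 0.706]
contact_force: [-0.7, -0.2, -1.4]
opening: 0.317
t 9.9 pos [439.5  73.9 184.8] rot [-0.0017  0.0002 -0.0001] slide now [ 1.8 -1.9  1.6] slide tgt [ 1.8 -2.   1.6] F [-0.7 -0.2 -1.4] op 0.317
```

View pics/s10.png

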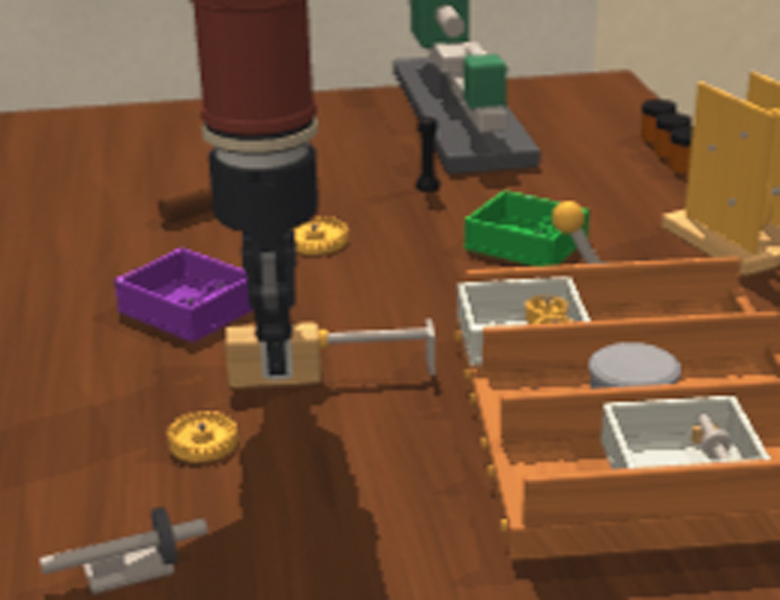

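The hook is level just above the bench, clear of the shelf and of everything nearby. I'll lower the last few millimetres.

```bash
python3 -m pendant '[{"slide":[0.002,0,0],"delta_rot":[0,0,0],"grip":255},{"slide":[0,0,0],"delta_rot":[0,0,0],"grip":255}]'; python3 -m pendant '[{"slide":[0.002,0,0],"delta_rot":[0,0,0],"grip":255},{"slide":[0,0,0],"delta_rot":[0,0,0],"grip":255}]'
```

```text
t: 10.12
tool_pos: [440.5, 73.9, 184.2]
orientation: [-0.032, 0.707, -0.032, -0.705]
contact_force: [-0.6, -0.2, -2.2]
opening: 0.317
t: 10.28
tool_pos: [441.5, 74.0, 184.1]
orientation: [-0.032, 0.708, -0.032, -0.705]
contact_force: [-0.6, -0.3, -2.6]
opening: 0.321
```

```bash
python3 -m pendant '[{"slide":[0.004,0,0.003],"delta_rot":[0,-0.001,0],"grip":255}]'; python3 -m pendant '[{"slide":[0.003,0,0.001],"delta_rot":[0,0,0],"grip":255}]'
```

```text
t: 10.37
tool_pos: [440.9, 74.2, 183.2]
orientation: [-0.031, 0.71, -0.032, -0.703]
contact_force: [-9.9, -2.5, 52.8]
opening: 0.316
t: 10.45
tool_pos: [440.9, 74.2, 183.3]
orientation: [-0.031, 0.71, -0.032, -0.703]
contact_force: [-19.8, 0.1, 41.0]
opening: 0.316
```

It's on the bench, touching at TCP z ≈ 183.2. I'll ease the load off and release.

```bash
python3 -m pendant '[{"slide":[-0.001,0,0],"delta_rot":[0,0,0],"grip":255}]'; python3 -m pendant '[{"slide":[0,0,0],"delta_rot":[0,0,0],"grip":0},{"slide":[-0.001,0,0],"delta_rot":[0,0,0],"grip":0},{"slide":[0,0,0],"delta_rot":[0,0,0],"grip":0},{"slide":[0,0,0],"delta_rot":[0,0,0],"grip":0},{"slide":[0,0,0],"delta_rot":[0,0,0],"grip":0},{"slide":[0,0,0],"delta_rot":[0,0,0],"grip":0},{"slide":[0,0,0],"delta_rot":[0,0,0],"grip":0},{"slide":[0,0,0],"delta_rot":[0,0,0],"grip":0},{"slide":[0,0,0],"delta_rot":[0,0,0],"grip":0}]'
python3 -c "
from h import *
import cv2
plan([440,75,300],-0.088)
im=env.get_image('wrist');cv2.imwrite('pics/w11.png',im[:,:,::-1])"
```

```text
t: 10.53
tool_pos: [441.2, 74.3, 185.4]
orientation: [-0.031, 0.71, -0.031, -0.703]
contact_force: [-0.1, -0.4, -2.2]
opening: 0.32
t: 11.28
tool_pos: [441.7, 74.3, 186.8]
orientation: [-0.031, 0.711, -0.031, -0.701]
contact_force: [0.0, -0.0, 0.2]
opening: 0.998
t 11.28 pos [441.7  74.3 186.8] rot [-0.0005 -0.0141  0.0002] slide now [-113.3   -0.6    0.2] slide tgt [-113.2   -0.5    1.8] F [ 0.  -0.   0.2] op 0.998
```

View pics/w11.png

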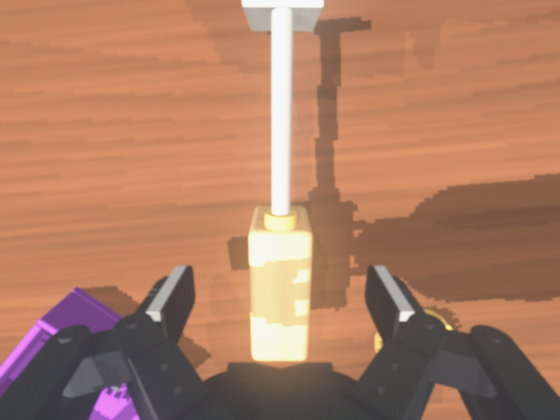

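The hook is standing upright and free. I'll go straight up.

```bash
python3 -m pendant '[{"slide":[-0.01,0,0],"delta_rot":[0,-0.014,0],"grip":0},{"slide":[-0.02,0,0],"delta_rot":[0,0,0],"grip":0},{"slide":[-0.025,0,0],"delta_rot":[0,0,0],"grip":0},{"slide":[-0.03,0,0],"delta_rot":[0,0,0],"grip":0},{"slide":[-0.03,0,0],"delta_rot":[0,0,0],"grip":0},{"slide":[-0.03,0,0],"delta_rot":[0,0,0],"grip":0},{"slide":[0,0,0.03],"delta_rot":[0,0,0],"grip":0},{"slide":[0,0,0.03],"delta_rot":[0,0,0],"grip":0},{"slide":[0,0,0],"delta_rot":[0,0,0],"grip":0},{"slide":[0,0,0],"delta_rot":[0,0,0],"grip":0}]'
python3 -c "
from h import *
import cv2
for n in ('wrist','top','side'):
  im=env.get_image(n);cv2.imwrite('pics/%s12.png'%n,im[:,:,::-1])
print(env.sense()['joint_vel'])"
```

```text
t: 12.17
tool_pos: [379.5, 79.5, 339.3]
orientation: [0.032, -0.706, 0.031, 0.707]
contact_force: [-0.3, 0.8, -0.5]
opening: 0.999
[-0.00154053  0.01845482 -0.00682202  0.00166063 -0.00173949  0.00129638]
```

View pics/wrist12.png

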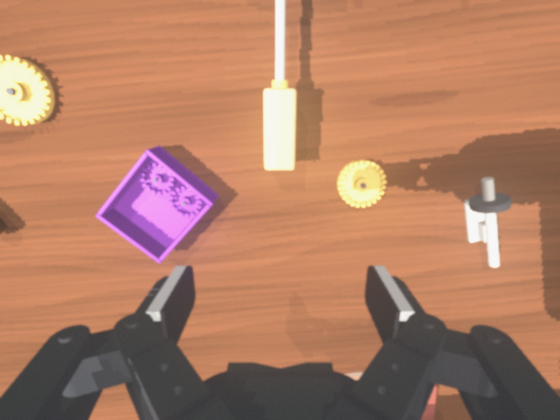

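View pics/top12.png

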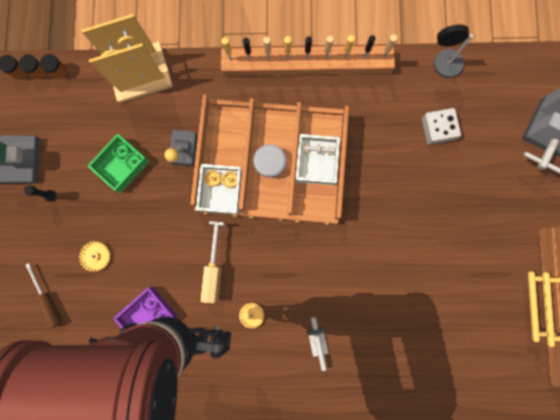

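View pics/side12.png

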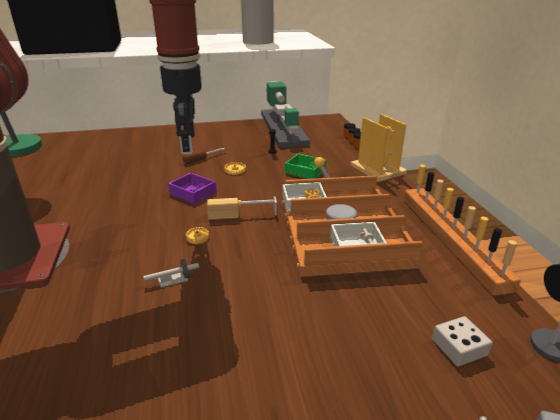

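```bash
python3 -c "
import cv2
im=cv2.imread('pics/top12.png')
cv2.imwrite('pics/t12a.png',cv2.resize(im[155:230,185:265],None,fx=7,fy=7,interpolation=cv2.INTER_CUBIC))"
```

```text
(no output)
```

View pics/t12a.png

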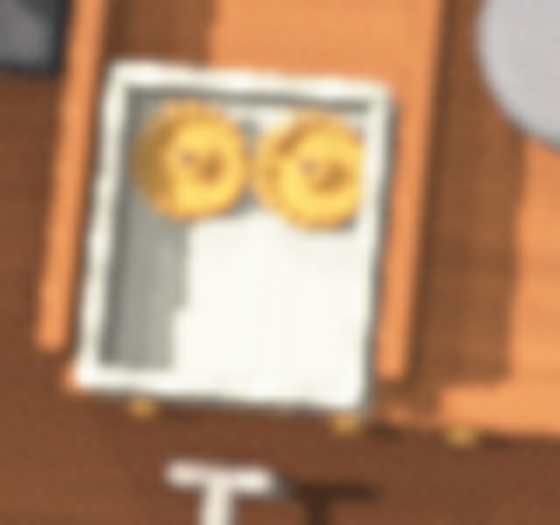

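```bash
python3 -c "
from h import *
ex=np.array([.9962,-.0869,0])
A=lambda x,y:(185+(x+.5)/7-.5,155+(y+.5)/7-.5)
for p in ((78,385),(368,405),(110,62),(393,85)): q=pl('top',*A(*p),55);print(q,round(float((q-[572.5,-35,0])@ex),1))
print(env.sense()['joint_vel'].round(3))
env.close_job()"
```

```text
[584.6  99.8  55. ] 0.3
[578.4  19.2  55. ] 1.2
[675.8  92.5  55. ] 91.8
[668.4  12.8  55. ] 91.4
[-0.002  0.018 -0.007  0.002 -0.002  0.001]
the job is handed in; nothing more can be done
```

The crown wheel tray is now flush with the shelf's front edge, the hook is back on the bench, and the job is handed in. It took about 12 s of the 54 s allowed; no verdict is reported.

I gripped the hook by its handle, lowered the claw behind the tray's front lip and dragged the tray forward. Then I pushed the claw back off the lip, lifted it out and set the hook down in front of the shelf.

**Last checks:**
- **Tray position:** the top view puts the tray's front 0.3 to 1.2 mm behind the shelf edge. It stands square and level in its bay.
- **Hook:** it stands upright on the bench, clear of the shelf.
- **Arbor tray:** by eye, it looks unmoved.
- **Gripper:** it is open and touching nothing. The fingers stayed in front of the shelf the whole time.

**Disagreements:**
- **Shelf edge:** my first top-view reading was about 7 mm off from the partition and wrist-camera readings. I used the latter two, and the final wrist picture of the tray against the edge agreed with them.
- **Set-down force:** the hook pressed on the bench with about 53 N for a moment before I eased off. That is under the 120 N wrist limit. It is above the 40 N limit for the arm or gripper body, but the load went through the held hook.

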